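# Assemble the filter tower for a wine sample

### The job

Put the steel wine-sample filter tower together on its fixed foot: the cup goes into the foot, the perforated strainer onto the cup, the funnel onto the strainer, and the lid on top, each part seated fully home and the tower left standing upright. Leave the amber bottle, the tasting glass and the beaker standing where they are.

Things in the scene. Friction and masses are not known exactly. Their poses are not given: they have to be found in the camera images.
- foot: Dark steel foot fixed to the bench: round flange 100 mm across, 10 mm high, with four bolt heads; on it a column 56 mm across whose top, 40 mm above the bench, is a round socket 50 mm across, 12 mm deep, wall 3 mm. Origin: centre of its underside, z up. With the cup fully home the cup's origin is 32 mm above the foot's.
- cup: Plain steel cup, loose, about 150 g, round, straight-sided, 56 mm across, 58 mm high, open at the top (mouth 50 mm across, 46 mm deep, wall 3 mm). Its lowest 8 mm is a spigot 44 mm across, on which it stands at the start and which drops into the foot's socket; the shoulder above rests on the rim. Origin: centre of its underside, z up.
- strainer: Low steel strainer, loose, about 100 g, round, 26 mm high, 56 mm across from 8 mm up; a shallow recess on top (50 mm across, 12 mm deep, wall 3 mm) has a floor with 19 small dark holes. Its lowest 8 mm is a spigot 44 mm across that drops into the cup's mouth. Origin: centre of its underside, z up. Fully home, its origin is 50 mm above the cup's.
- funnel: Steel funnel, loose, about 200 g, the tallest part, 75 mm high: 56 mm across low down, widening to a straight band 64 mm across from 42 to 75 mm up; mouth 58 mm across, one dark hole 16 mm across in its floor. Lowest 8 mm: a spigot 44 mm across that drops into the strainer's recess. Origin: centre of its underside, z up. Fully home, its origin is 18 mm above the strainer's.
- lid: Steel lid, loose, about 140 g: a disc 64 mm across, 8 to 14 mm up, over a spigot 52 mm across and 8 mm long that drops into the funnel's mouth. On top a black round knob 22 mm across, 20 to 42 mm up, on a thin stem: grip it there. Origin: centre of its underside, z up. Fully home, its origin is 67 mm above the funnel's.
- sample_bottle: Bystander: loose amber sample bottle, 52 mm across and 130 mm high, with a black cap. Origin: centre of its underside, z up.
- glass: Bystander: loose stemmed tasting glass, 64 mm across and 138 mm high. Origin: centre of its underside, z up.
- beaker: Bystander: loose clear glass beaker, 68 mm across and 85 mm high. Origin: centre of its underside, z up.

How it is judged:
At the end, for the whole second after the job is handed in: Cup in the foot, strainer on the cup, funnel on the strainer, lid on the funnel: each part's origin within 6 mm sideways of the centre of the one below and within 3 mm of its fully-home height, tilted less than 0.07 rad (4 degrees) and at rest (horizontal distance between cup and foot below 0.006 m and z of cup in the frame of foot between 0.029 and 0.035 m and angle between each of cup, strainer, funnel, lid's own z axis and vertical below 0.07 rad and linear speed of each of cup, strainer, funnel, lid below 0.05 m/s and horizontal distance between strainer and cup below 0.006 m and z of strainer in the frame of cup between 0.047 and 0.053 m and horizontal distance between funnel and strainer below 0.006 m and z of funnel in the frame of strainer between 0.015 and 0.021 m and horizontal distance between lid and funnel below 0.006 m and z of lid in the frame of funnel between 0.064 and 0.07 m); the robot touches nothing.
It fails at once if the bottle, the glass or the beaker is moved by more than 25 mm or tipped over (distance of any of sample_bottle, glass, beaker from where it was at the start of the episode above 0.025 m or angle between any of sample_bottle, glass, beaker's own z axis and vertical above 0.5 rad).
It also fails if it takes over 122 s, if anything falls off the work surface, if the arm or the gripper's body presses on something with over 40 N, if the wrist force passes 120 N, or if a joint passes its speed limit or range.

### The arm

A 7-joint arm with a two-finger parallel gripper is mounted at the origin on the work surface. World frame = base frame: x ahead of the robot, y to its left, z up, the work surface at z = 0. Lengths are in m, angles in rad, forces in N, time in s.
With the tool pointing down it reaches from about 0.4 to 0.875 m from the base axis. Payload 6.5 kg.
Tool frame: the origin (TCP) lies at the very end of the fingers, on their centre line; the grasp point (between the pads) lies behind it (robot.tcp_to_grasp is the z of the grasp point in the tool frame, in m); z points along the fingers, y is the line along which they close (so a half turn about z gives the same grasp; the last joint's range is limited). The gripper opens to 88 mm and grips with 3 to 60 N. Pads are 18 mm wide; open, the fingers measure 123 mm over their backs; the gripper's body (75 mm by 187 mm) begins 45 mm behind the grasp point.
Start: joints at [1.189, 0.536, -0.004, 1.538, 0.003, 1.067, -0.071], TCP at [0.202, -0.618, 0.217] pointing down, gripper open.
Joint ranges: [-2.7, 2.7], [-0.37, 2.16], [-1.27, 1.26], [0.24, 2.4], [-1.31, 4.45], [0.19, 1.91], [-2.76, 2.76]. Speed limits (rad/s): [2.39, 2.39, 3.14, 3.14, 3.14, 3.14, 3.14].

### API

Orientations are given as a unit quaternion [w, x, y, z].
In Python, from cell import robot gives the robot as it stands.
- The arm moves only by the shell command python3 -m pendant 'ROWS'. ROWS is a JSON object of lists of equal length, an entry for each row: "offset": the shift along the tool's x, y, z in mm, a list of three; "spin": the turn about the tool's z in degrees; "fingers": the opening, from 0 (shut) to 1 (fully open). A call has 1 to 12 rows; each row is the pose to reach, as a shift and turn from the pose commanded when the call began, along the tool's axes at that moment; what a row does not reach only later rows make up. A row lasts 1/12 s, in which the tool goes at most 41.7 mm and 7.16 degrees, less where a joint would pass 70% of its speed; a pose out of reach is approached as far as the arm can. A call with a gripper value outside its range is refused whole. The fingers move at their own pace and stop on an object; the grip force is fixed at half the most. Time passes only in rows, so rows that repeat a pose let the fingers close. It gives the time, the measured TCP pose, the force, the opening and the grip force at its end, in the units of the state.
- robot.sense(): the state, without advancing time (a new reading comes with each control period).
- robot.capture(name): name is "scene" or "top"; returns the picture (400x640x3 uint8, blue, green, red); there is no depth.
- robot.camera_model(name): a dict with "mtx" (3x3 intrinsics, pixels), "k1" (the pictures are not rectified: a ray, as slopes to the right and down, at radius r is drawn at 1 + k1 r^2 times it, then the intrinsics apply), "rvec" (rotation vector, rad) and "tvec" (3), from world to camera coordinates, as OpenCV has them. Camera axes: x right, y down, z forward; pixel columns grow to the right and rows downward; lengths in m; the calibration is good to about 2 mm. A picture is of the moment at which its call begins. camera_model takes no time and is no camera call.
- robot.hand_in(): hands the job in; it is judged then, once.
Trained networks look in the newest picture that a camera, given by its name, has taken for a name from the list of things; names that differ only in an ending like _2 or _b are one class to them, and where a whole thing is asked for, a point or a joint stands for the part that bears it (a point fixed in the world has none). Each returns a list of dicts, best first, with "score" (0 to 1); they miss things now and then, are a little off and sometimes report something else, mostly with a low value. They report only what shows in the picture. A call takes as long as a camera call.
- robot.search_frame(label, camera): "at" ([column, row] in pixels, amid what is visible of it).
- robot.tip_of(label, camera): "at" ([column, row] in pixels: a listed point, or the origin of a listed thing).
The state is a dict: "time_s": time; "q": joint angles; "qd": joint speeds; "joint_torque": joint torques, N m; "tool_pos": TCP position; "ee_rot": TCP orientation; "ft_force": force on the tool from outside, world axes, zero at the start; "ft_torque": the same for the moment, N m; "opening": finger opening in m; "finger_force": force on a finger pad.
Only numpy, scipy, OpenCV 4.12 (cv2) and the standard library are available. Lean on these libraries where they do the work, as an engineer would, in place of code of your own. Each camera call takes 0.05 s, during which the arm holds its last target. There are 200 camera calls.

## Working session

There is one attempt and no reset: what is moved stays moved. The work goes in short steps, Python scripts to look and compute and a shell command to move; the robot and the scene stay as the last step left them, time stands still between calls to the robot, and variables do not carry over. Pictures are saved under pics/ and viewed, at most 14 in all, crops included, and the job is handed in when it is done.

```bash
mkdir -p pics; cat > h.py <<'E'
from cell import robot
import numpy as np, cv2
from scipy.spatial.transform import Rotation as R
N=['foot','cup','strainer','funnel','lid','sample_bottle','glass','beaker']
def ray(cam,px):
    m=robot.camera_model(cam);K=np.array(m['mtx'],float)
    d=np.array([m['k1'],0,0,0,0],float)
    p=cv2.undistortPoints(np.array([[px]],float),K,d)[0,0]
    Rm=cv2.Rodrigues(np.array(m['rvec'],float))[0];t=np.array(m['tvec'],float).ravel()
    return -Rm.T@t, Rm.T@np.array([p[0],p[1],1])
def at(cam,px,z):
    o,d=ray(cam,px);return o+d*(z-o[2])/d[2]
def proj(cam,P):
    m=robot.camera_model(cam)
    return cv2.projectPoints(np.array(P,float).reshape(-1,3),np.array(m['rvec'],float),np.array(m['tvec'],float),np.array(m['mtx'],float),np.array([m['k1'],0,0,0,0],float))[0][:,0]
def togo(p):
    s=robot.sense();Rt=R.from_quat(np.roll(s['ee_rot'],-1))
    return np.round(Rt.inv().apply(np.array(p)-s['tool_pos'])*1000,1)
E
python3 - <<'E'
from h import *
for c in ('scene','top'):
    cv2.imwrite(f'pics/{c}0.png',robot.capture(c))
    o,d=ray(c,(320,200));print(c,o.round(3),d.round(3))
    for n in N:
        for r in robot.tip_of(n,c)[:2]: print(n,np.round(r['at'],1),round(r['score'],2),at(c,r['at'],0).round(3))
s=robot.sense();print(s,robot.tcp_to_grasp,R.from_quat(np.roll(s['ee_rot'],-1)).as_matrix().round(3))
E
```

```text
scene [1.449 0.058 0.773] [-0.737 -0.043 -0.675]
foot [271.4 214.5] 0.87 [ 0.672 -0.118  0.   ]
cup [383.8 177.6] 0.67 [0.493 0.192 0.   ]
strainer [354.1 219.1] 0.58 [0.673 0.104 0.   ]
funnel [248.5 170.2] 0.72 [ 0.486 -0.217  0.   ]
lid [325.4 182.4] 0.82 [0.527 0.02  0.   ]
lid [315.9 258.6] 0.36 [0.815 0.012 0.   ]
sample_bottle [194.4 165.6] 0.74 [ 0.474 -0.39   0.   ]
glass [314.8 256.9] 0.95 [0.81  0.009 0.   ]
beaker [447.9 181.9] 0.86 [0.499 0.382 0.   ]
top [ 0.351 -0.013  1.347] [ 0.191  0.02  -0.982]
foot [364.4 179.5] 0.6 [ 0.683 -0.115  0.   ]
cup [256.8 235.2] 0.56 [0.495 0.194 0.   ]
strainer [326.6 136.7] 0.28 [0.811 0.007 0.   ]
funnel [393.7 243. ] 0.71 [ 0.497 -0.209  0.   ]
lid [311.4 227.4] 0.75 [0.529 0.035 0.   ]
sample_bottle [454.  251.3] 0.8 [ 0.483 -0.388  0.   ]
glass [324.3 134.3] 0.58 [0.819 0.015 0.   ]
beaker [289.5 177.2] 0.49 [0.676 0.111 0.   ]
beaker [394.1 242.2] 0.44 [ 0.5  -0.21  0.  ]
{'time_s': 0.9, 'q': array([ 1.18878505,  0.53637361, -0.00441915,  1.5378924 ,  0.00259095,
        1.06729125, -0.07116624]), 'qd': array([ 0.00039589, -0.00053427,  0.00139149, -0.00169066, -0.00112434,
       -0.00067503, -0.00257888]), 'joint_torque': array([-5.22619193e-04, -5.70903575e+01,  9.89741273e-01, -2.51923746e+01,
       -5.62298682e-02,  1.07199670e-02,  2.45087364e-05]), 'tool_pos': array([ 0.20189734, -0.61785174,  0.21693579]), 'ee_rot': array([ 2.12739910e-05,  9.87552311e-01,  1.57290918e-01, -7.77718183e-07]), 'ft_force': array([ 0.62773542, -0.19858868,  0.42226177]), 'ft_torque': array([ 0.05695692,  0.00835171, -0.01308629]), 'finger_force': 0.0, 'opening': 0.08801097937019439} -0.0187 [[ 0.951  0.311  0.   ]
 [ 0.311 -0.951 -0.   ]
 [-0.     0.    -1.   ]]
```

View pics/scene0.png

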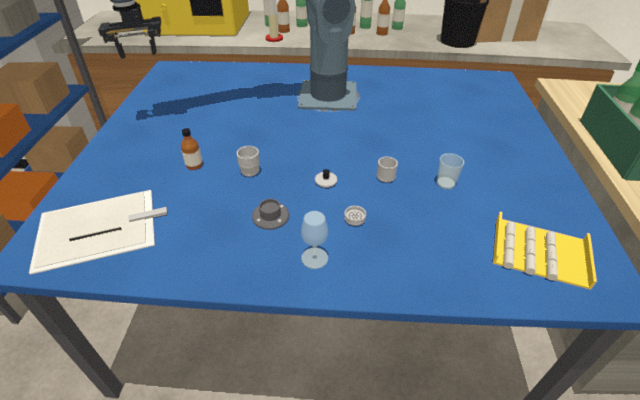

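View pics/top0.png

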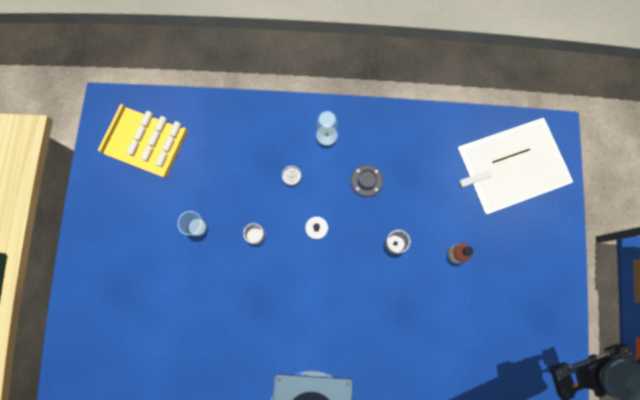

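The scene view has the bottle (192,150), funnel (248,160), foot (270,214), lid (326,180), strainer (355,215), cup (387,170), beaker (450,170) and glass (315,240). The top view agrees, and its strainer is at (291,176), which the network missed. Next I'll refine the positions by fitting silhouettes.

```bash
cat > sil.py <<'E'
from h import *
from scipy.optimize import minimize
PR={'foot':[(50,0,10),(28,10,40)],'cup':[(22,0,8),(28,8,58)],'strainer':[(22,0,8),(28,8,26)],
'funnel':[(22,0,8),(28,8,30),(32,42,75)],'lid':[(26,0,8),(32,8,14),(11,20,42)]}
a=np.linspace(0,2*np.pi,48,endpoint=False);S=4
def render(cam,n,x,y,z0,box):
    u0,v0,w,h=box;m=np.zeros((h*S,w*S),np.uint8)
    for r,l,t in PR[n]:
        P=[[x+r/1e3*np.cos(q),y+r/1e3*np.sin(q),z0+z/1e3] for z in (l,t) for q in a]
        p=((proj(cam,P)-[u0,v0]+.5)*S*16-8)
        cv2.fillConvexPoly(m,cv2.convexHull(np.round(p).astype(np.int32)),255,shift=4)
    return cv2.resize(m,(w,h),interpolation=cv2.INTER_AREA)/255.
def fit(n,cams,x,y,z0=0.):
    obs=[]
    for c,im in cams.items():
        u,v=proj(c,[[x,y,z0+.02]])[0].astype(int);box=(u-32,v-32,64,64)
        f=im[v-32:v+32,u-32:u+32].astype(float)
        blue=f[...,0]-f[...,2]; bg=np.median(blue)
        obs.append((c,box,np.clip(1-blue/bg,0,1)))
    g=lambda p:sum(((render(c,n,p[0]/1e3,p[1]/1e3,z0,b)-o)**2).sum() for c,b,o in obs)
    r=minimize(g,[x*1e3,y*1e3],method='Nelder-Mead',options=dict(initial_simplex=np.array([[0,0],[10,0],[0,10]])+[x*1e3-3,y*1e3-3],xatol=.1,fatol=.01))
    return r.x.round(1),round(r.fun,1)
E
python3 - <<'E'
from sil import *
I={c:cv2.imread(f'pics/{c}0.png') for c in('scene','top')}
G={'foot':(.677,-.117),'cup':(.494,.193),'strainer':(.674,.107),'funnel':(.49,-.213),'lid':(.528,.027)}
for n,(x,y) in G.items():
    print(n,fit(n,I,x,y),*[fit(n,{c:I[c]},x,y) for c in I])
p=fit('cup',I,*G['cup'])[0]/1e3
print(togo([*p,.14]))
E
```

```text
foot (array([ 678.3, -119.9]), np.float64(52.8)) (array([ 677.1, -120. ]), np.float64(21.5)) (array([ 679.3, -120. ]), np.float64(26.0))
cup (array([493.6, 196.4]), np.float64(22.5)) (array([491.9, 196.5]), np.float64(5.5)) (array([494.4, 196.9]), np.float64(13.3))
strainer (array([676.2, 104.9]), np.float64(138.3)) (array([675.7, 104.9]), np.float64(124.2)) (array([677.1, 105.1]), np.float64(12.3))
funnel (array([ 494.6, -210.7]), np.float64(31.7)) (array([ 493.4, -211.1]), np.float64(6.8)) (array([ 494.6, -210.3]), np.float64(23.7))
lid (array([526.7,  20.5]), np.float64(56.2)) (array([525.1,  20.2]), np.float64(39.5)) (array([527.4,  20.5]), np.float64(13.7))
[ 530.2 -683.3   76.9]
```

```bash
python3 -m pendant '{"offset":[[445,-400,0],[445,-400,0],[445,-400,0],[445,-400,0],[445,-400,0],[445,-400,0],[445,-400,0],[445,-400,0],[445,-400,0],[445,-400,0],[445,-400,0],[445,-400,0]],"spin":[18.1,18.1,18.1,18.1,18.1,18.1,18.1,18.1,18.1,18.1,18.1,18.1],"fingers":[1,1,1,1,1,1,1,1,1,1,1,1]}'; python3 -c "
from h import *
print(togo([.4936,.1964,.12]),R.from_quat(np.roll(robot.sense()['ee_rot'],-1)).as_matrix().round(3))"
```

```text
time_s: 1.9
tool_pos: [0.4523, -0.1828, 0.2173]
ee_rot: [0.0, 1.0, -0.0, 0.0]
ft_force: [0.9, -1.1, 0.3]
opening: 0.0878
finger_force: 0.0
[  41.1 -379.3   97.2] [[ 1.    -0.     0.001]
 [-0.    -1.    -0.   ]
 [ 0.001  0.    -1.   ]]
```

```bash
python3 -m pendant '{"offset":[[41,-379,80],[41,-379,80],[41,-379,80],[41,-379,80],[41,-379,80],[41,-379,80],[41,-379,80],[41,-379,80],[41,-379,80],[41,-379,80],[41,-379,100],[41,-379,100]],"spin":[0,0,0,0,0,0,0,0,0,0,0,0],"fingers":[1,1,1,1,1,1,1,1,1,1,1,1]}'; python3 -c "
from h import *
print(togo([.4936,.1964,.02]))"
```

```text
time_s: 2.9
tool_pos: [0.4907, 0.1952, 0.1145]
ee_rot: [0.001, 1.0, 0.001, -0.002]
ft_force: [-0.1, -0.4, -1.0]
opening: 0.0881
finger_force: 0.0
[ 3.3 -1.3 94.5]
```

```bash
python3 -m pendant '{"offset":[[0,0,40],[0,0,75],[0,0,95],[0,0,95],[0,0,95],[0,0,95],[0,0,95],[0,0,95],[0,0,95],[0,0,95],[0,0,95],[0,0,95]],"spin":[0,0,0,0,0,0,0,0,0,0,0,0],"fingers":[1,1,1,1,0.5,0.5,0.5,0.5,0.5,0.5,0.5,0.5]}'; python3 -c "
from h import *
print(togo([.4936,.1964,.02]))"
```

```text
time_s: 3.9
tool_pos: [0.4936, 0.1949, 0.0231]
ee_rot: [-0.0, 1.0, -0.0, 0.001]
ft_force: [-0.5, 0.9, 6.5]
opening: 0.0552
finger_force: 30.0
[-0.  -1.5  3.1]
```

```bash
python3 -m pendant '{"offset":[[0,0,0],[0,0,0],[0,0,0],[0,0,0],[0,0,0],[0,0,0],[0,0,0],[0,0,0],[0,0,0],[0,0,0],[0,0,0],[0,0,0]],"spin":[0,0,0,0,7,14,21,28,35,42,49,56],"fingers":[1,1,1,1,1,1,1,1,1,1,1,1]}'; python3 -c "
from h import *
print(robot.sense()['q'].round(2),togo([.4936,.1964,.02]))"
```

```text
time_s: 4.9
tool_pos: [0.4927, 0.1943, 0.0221]
ee_rot: [-0.0, 0.881, -0.472, 0.0]
ft_force: [-0.3, 0.2, 0.6]
opening: 0.0878
finger_force: 0.0
[-0.66  0.65  0.26  1.98 -0.3   0.55 -2.75] [-1.3 -1.9  2.1]
```

```bash
python3 -m pendant '{"offset":[[0,0,0],[0,0,0],[0,0,0],[0,0,0],[0,0,0],[0,0,0],[0,0,0],[0,0,0],[0,0,0],[0,0,0],[0,0,0],[0,0,0]],"spin":[7,14,21,28,34,34,34,34,34,34,34,34],"fingers":[1,1,1,1,1,0.5,0.5,0.5,0.5,0.5,0.5,0.5]}'; python3 -c "
from h import *
s=robot.sense();print(s['q'].round(2),s['tool_pos'],R.from_quat(np.roll(s['ee_rot'],-1)).as_matrix().round(3))"
```

```text
time_s: 5.9
tool_pos: [0.493, 0.1943, 0.0223]
ee_rot: [0.001, -0.707, 0.707, 0.0]
ft_force: [1.2, 0.0, 0.6]
opening: 0.0554
finger_force: 30.0
[-1.09  0.86  0.88  2.   -0.98  0.78 -2.75] [0.49298238 0.1943322  0.02227323] [[-0.001 -1.     0.   ]
 [-1.     0.001  0.001]
 [-0.001 -0.    -1.   ]]
```

```bash
python3 -m pendant '{"offset":[[0,0,-40],[0,0,-80],[36,-21,-90],[71,-42,-90],[107,-63,-90],[143,-84,-90],[178,-105,-90],[214,-126,-90],[250,-147,-90],[285,-168,-90],[314,-185,-90],[314,-185,-90]],"spin":[0,-7,-14,-21,-28,-35,-42,-49,-56,-63,-70,-77],"fingers":[0.5,0.5,0.5,0.5,0.5,0.5,0.5,0.5,0.5,0.5,0.5,0.5]}'
python3 -m pendant '{"offset":[[0,0,0],[0,0,0],[0,0,0],[0,0,0],[0,0,0],[0,0,0]],"spin":[-7,-13,-13,-13,-13,-13],"fingers":[0.5,0.5,0.5,0.5,0.5,0.5]}'
python3 -c "
from h import *
s=robot.sense();print(s['q'].round(2),togo([.6783,-.1199,.0543]),R.from_quat(np.roll(s['ee_rot'],-1)).as_matrix().round(3))"
```

```text
time_s: 6.9
tool_pos: [0.6784, -0.1298, 0.1125]
ee_rot: [0.003, 0.993, -0.114, 0.001]
ft_force: [-1.2, -1.0, -1.2]
opening: 0.0558
finger_force: 30.0
time_s: 7.4
tool_pos: [0.6773, -0.1194, 0.1118]
ee_rot: [0.0, 1.0, -0.001, -0.0]
ft_force: [0.9, -0.3, -1.7]
opening: 0.0555
finger_force: 30.0
[-0.3   0.81  0.65  1.53 -0.55  0.99 -1.06] [ 1.   0.5 57.5] [[ 1.    -0.002 -0.   ]
 [-0.002 -1.    -0.   ]
 [-0.     0.    -1.   ]]
```

```bash
python3 -m pendant '{"offset":[[1,0,20],[1,0,36],[1,0,42],[1,0,46],[1,0,49],[1,0,52],[1,0,55],[1,0,57],[1,0,58],[1,0,58]],"spin":[0,0,0,0,0,0,0,0,0,0],"fingers":[0.5,0.5,0.5,0.5,0.5,0.5,0.5,0.5,0.5,0.5]}'
python3 -c "
from h import *
s=robot.sense();print(togo([.6783,-.1199,.0543]),s['ft_force'],s['ft_torque'])"
```

```text
time_s: 8.23
tool_pos: [0.6789, -0.1197, 0.0544]
ee_rot: [-0.0, 1.0, -0.0, 0.0]
ft_force: [-1.0, 0.5, 0.9]
opening: 0.0552
finger_force: 30.0
[-0.6  0.2  0.1] [-1.03973104  0.47374419  0.91642199] [ 0.03616718  0.09683058 -0.04291285]
```

```bash
python3 -m pendant '{"offset":[[0,0,0],[0,0,0],[0,0,0],[0,0,-35],[0,0,-70],[-2,-40,-80],[-2,-80,-80],[-2,-120,-80],[-2,-160,-80],[-2,-200,-80],[-2,-225,-60],[-2,-225,-40]],"spin":[0,0,0,0,0,0,0,0,0,0,0,0],"fingers":[1,1,1,1,1,1,1,1,1,1,1,1]}'
python3 -c "
from h import *
s=robot.sense();print(togo([.6762,.1049,.010]))
from sil import *
I={c:robot.capture(c) for c in('scene','top')}
cv2.imwrite('pics/c1.png',cv2.resize(I['scene'][130:280,180:420],None,fx=3,fy=3))"
```

```text
time_s: 9.23
tool_pos: [0.6773, 0.1156, 0.094]
ee_rot: [-0.003, 1.0, 0.005, 0.001]
ft_force: [-0.8, 0.8, -1.3]
opening: 0.0881
finger_force: 0.0
[-1.4 11.2 84. ]
```

View pics/c1.png

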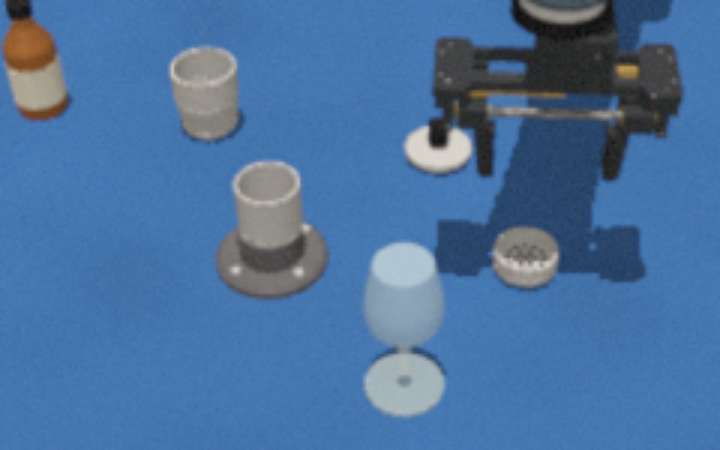

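The crop shows the cup upright in the foot (crop 268,205) and the fingers above the strainer (crop 525,255).

```bash
python3 -m pendant '{"offset":[[0,0,20],[0,0,50],[0,0,75],[0,0,84],[0,0,84],[0,0,84],[0,0,84],[0,0,84],[0,0,84],[0,0,84],[0,0,84]],"spin":[0,0,0,0,0,0,0,0,0,0,0],"fingers":[1,1,1,1,1,0.5,0.5,0.5,0.5,0.5,0.5]}'
python3 -m pendant '{"offset":[[0,0,0],[0,0,0],[0,0,0],[0,0,0],[0,0,0],[0,0,0],[0,0,0],[0,0,0],[0,0,0],[0,0,0],[0,0,0],[0,0,0]],"spin":[0,0,0,-7,-14,-21,-28,-35,-42,-49,-56,-63],"fingers":[1,1,1,1,1,1,1,1,1,1,1,1]}'
python3 -m pendant '{"offset":[[0,0,0],[0,0,0],[0,0,0],[0,0,0],[0,0,0],[0,0,0],[0,0,0],[0,0,0],[0,0,0],[0,0,0],[0,0,0],[0,0,0]],"spin":[-7,-14,-21,-27,-27,-27,-27,-27,-27,-27,-27,-27],"fingers":[1,1,1,1,1,0.5,0.5,0.5,0.5,0.5,0.5,0.5]}'
python3 -c "
from h import *
s=robot.sense();print(s['q'].round(2),togo([.6788,-.1197,.11]),togo([.6788,-.1197,.082+s['tool_pos'][2]]))"
```

```text
time_s: 10.25
tool_pos: [0.6768, 0.1055, 0.0105]
ee_rot: [-0.0, 1.0, 0.0, 0.0]
ft_force: [0.1, -0.0, -0.3]
opening: 0.0506
finger_force: 0.0
time_s: 11.25
tool_pos: [0.6765, 0.1052, 0.0099]
ee_rot: [0.0, 0.851, 0.525, -0.0]
ft_force: [-0.0, 0.0, 0.8]
opening: 0.0882
finger_force: 0.0
time_s: 12.25
tool_pos: [0.6765, 0.1054, 0.0099]
ee_rot: [0.0, 0.707, 0.707, -0.0]
ft_force: [-0.5, 0.7, -0.7]
opening: 0.0447
finger_force: 0.0
[-0.35  0.85  0.21  1.55 -0.23  0.76 -0.05] [-225.1    2.3 -100.1] [-225.1    2.3  -82. ]
```

```bash
python3 -c "
from sil import *
I={c:robot.capture(c) for c in('scene','top')}
a=cv2.resize(I['scene'][165:275,290:420],None,fx=4,fy=4);b=cv2.resize(I['top'][130:240,250:330],None,fx=4,fy=4)
cv2.imwrite('pics/c2.png',cv2.resize(np.hstack([a,b]),None,fx=.9,fy=.9))"
```

```text
(no output)
```

View pics/c2.png

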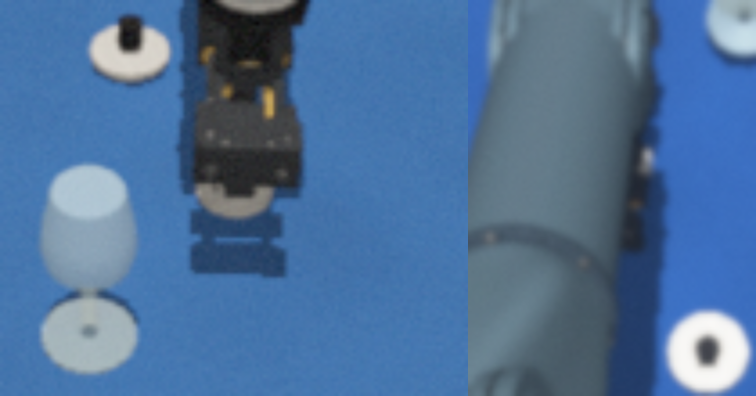

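```bash
python3 -c "
from h import *
p=proj('scene',[[.6987,.1054,.01],[.6987,.1054,.026],[.6987,.1054,.05],[.6765,.1054,.026],[.7042,.105,.0]])
print(p.round(1),((p-[290,165])*3.6).round())
s=robot.sense();print(s)"
```

```text
[[354.8 223.3]
 [355.2 218.9]
 [355.8 212.2]
 [355.2 212.9]
 [354.4 227.4]] [[233. 210.]
 [235. 194.]
 [237. 170.]
 [235. 172.]
 [232. 225.]]
{'time_s': 12.35, 'q': array([-0.35378527,  0.85402869,  0.2054688 ,  1.55043159, -0.22500011,
        0.76041448, -0.05358127]), 'qd': array([ 1.28179938e-03, -3.81002712e-04,  8.35641651e-05,  1.56306873e-03,
        3.19710177e-04, -5.58956928e-04,  1.94990694e-03]), 'joint_torque': array([-3.15451948e-02, -6.56906962e+01,  5.94733447e+00, -1.93245435e+01,
       -4.55831119e-02,  1.26593211e-02, -3.10489726e-03]), 'tool_pos': array([0.67653631, 0.105392  , 0.00990049]), 'ee_rot': array([ 2.25460335e-05,  7.07177924e-01,  7.07035631e-01, -1.37838381e-05]), 'ft_force': array([ 0.27644395, -1.21910321, -0.41691987]), 'ft_torque': array([-0.05822869, -0.08188496, -0.04396967]), 'finger_force': 0.0, 'opening': 0.0441792970973723}
```

```bash
python3 -c "
from h import *
for z in (.094,.104,.114): print(z,((proj('scene',[[.677+.009,.110+.052,z],[.686,.110-.052,z]])-[180,130])*3).round())"
```

```text
0.094 [[599. 201.]
 [474. 195.]]
0.104 [[601. 192.]
 [474. 186.]]
0.114 [[602. 183.]
 [474. 177.]]
```

The fingertips appear about 18 mm higher than the reading suggests (crop row 197 puts them near z≈0.026), so the fingers closed above the strainer. I'll open, go lower gently and close again.

```bash
python3 -m pendant '{"offset":[[0,0,0],[0,0,0],[0,0,0],[0,0,0],[0,0,3],[0,0,6],[0,0,9],[0,0,9]],"spin":[0,0,0,0,0,0,0,0],"fingers":[1,1,1,1,1,1,1,1]}'
python3 -m pendant '{"offset":[[0,0,0],[0,0,0],[0,0,0],[0,0,0],[0,0,0],[0,0,0],[0,0,0],[0,0,0]],"spin":[0,0,0,0,0,0,0,0],"fingers":[0.5,0.5,0.5,0.5,0.5,0.5,0.5,0.5]}'
```

```text
time_s: 13.02
tool_pos: [0.6758, 0.1053, -0.0001]
ee_rot: [-0.0, 0.707, 0.707, -0.001]
ft_force: [-0.9, 0.1, -0.0]
opening: 0.0882
finger_force: 0.0
time_s: 13.68
tool_pos: [0.6767, 0.1053, 0.001]
ee_rot: [0.0, 0.707, 0.707, 0.0]
ft_force: [0.1, -0.9, 1.5]
opening: 0.0539
finger_force: 30.2
```

```bash
python3 -m pendant '{"offset":[[0,0,0],[0,0,0],[0,0,0],[0,0,3],[0,0,6],[0,0,8],[0,0,8],[0,0,8]],"spin":[0,0,0,0,0,0,0,0],"fingers":[1,1,1,1,1,1,1,1]}'
python3 -m pendant '{"offset":[[0,0,0],[0,0,0],[0,0,0],[0,0,0],[0,0,0],[0,0,0],[0,0,0],[0,0,0]],"spin":[0,0,0,0,0,0,0,0],"fingers":[0.5,0.5,0.5,0.5,0.5,0.5,0.5,0.5]}'
```

```text
time_s: 14.35
tool_pos: [0.6763, 0.1053, -0.0075]
ee_rot: [-0.0, 0.707, 0.707, -0.0]
ft_force: [0.3, 0.2, -0.1]
opening: 0.0882
finger_force: 0.0
time_s: 15.02
tool_pos: [0.6766, 0.1054, -0.007]
ee_rot: [0.0, 0.707, 0.707, 0.0]
ft_force: [-0.0, 0.2, 0.0]
opening: 0.0543
finger_force: 30.8
```

```bash
python3 -m pendant '{"offset":[[0,0,0],[0,0,0],[0,0,0],[0,0,0],[0,0,0],[0,0,0],[0,0,0],[0,0,0],[0,0,0],[0,0,0],[0,0,0],[0,0,0]],"spin":[0,0,0,7,14,21,28,35,42,49,56,63],"fingers":[1,1,1,1,1,1,1,1,1,1,1,1]}'
python3 -m pendant '{"offset":[[0,0,0],[0,0,0],[0,0,0],[0,0,0],[0,0,0],[0,0,0],[0,0,0],[0,0,0],[0,0,0],[0,0,0],[0,0,0],[0,0,0]],"spin":[7,14,21,27,27,27,27,27,27,27,27,27],"fingers":[1,1,1,1,0.5,0.5,0.5,0.5,0.5,0.5,0.5,0.5]}'
python3 -c "
from h import *
s=robot.sense();print(s['q'].round(2),s['tool_pos'],togo([.6788,-.1197,.082+s['tool_pos'][2]]))"
```

```text
time_s: 16.02
tool_pos: [0.6765, 0.1055, -0.0071]
ee_rot: [-0.0, 0.973, 0.231, 0.0]
ft_force: [0.3, 0.3, 1.0]
opening: 0.0882
finger_force: 0.0
time_s: 17.02
tool_pos: [0.6766, 0.1052, -0.007]
ee_rot: [0.0, 1.0, 0.0, 0.0]
ft_force: [0.2, 0.2, 0.1]
opening: 0.0554
finger_force: 30.0
[-0.58  0.96  0.57  1.57 -0.65  0.82 -1.31] [ 0.67657918  0.10518638 -0.00701449] [  2.2 224.9 -82. ]
```

```bash
python3 -m pendant '{"offset":[[0,0,-40],[0,0,-80],[0,20,-112],[2,60,-112],[2,100,-112],[2,140,-112],[2,180,-112],[2,210,-112],[2,225,-112],[2,225,-112],[2,225,-112],[2,225,-112]],"spin":[0,0,0,0,0,0,0,0,0,0,0,0],"fingers":[0.5,0.5,0.5,0.5,0.5,0.5,0.5,0.5,0.5,0.5,0.5,0.5]}'
python3 -c "
from h import *
s=robot.sense();print(togo([.6788,-.1197,.075]),s['opening'])"
```

```text
time_s: 18.02
tool_pos: [0.6789, -0.1166, 0.1044]
ee_rot: [-0.001, 1.0, 0.001, -0.0]
ft_force: [0.7, 2.3, -1.4]
opening: 0.0556
finger_force: 30.0
[-0.1  3.2 29.4] 0.05562490008179166
```

```bash
python3 -m pendant '{"offset":[[0,0,0],[0,0,5],[0,0,12],[0,0,16],[0,0,19],[0,0,22],[0,0,25],[0,0,28],[0,0,30],[0,0,30],[0,0,30]],"spin":[0,0,0,0,0,0,0,0,0,0,0],"fingers":[0.5,0.5,0.5,0.5,0.5,0.5,0.5,0.5,0.5,0.5,0.5]}'
python3 -c "
from h import *
s=robot.sense();print(togo([.6788,-.1197,.075]),s['ft_force'])"
```

```text
time_s: 18.93
tool_pos: [0.6786, -0.1198, 0.075]
ee_rot: [0.0, 1.0, -0.0, 0.0]
ft_force: [-0.7, -0.3, -0.9]
opening: 0.0558
finger_force: 30.0
[ 0.2 -0.1 -0. ] [-0.72388792 -0.26579362 -0.93336332]
```

```bash
python3 -m pendant '{"offset":[[0,0,0],[0,0,0],[0,0,0],[0,0,-30],[0,0,-55],[-34,17,-60],[-68,34,-60],[-102,51,-60],[-136,68,-60],[-170,84,-60],[-184,91,-60],[-184,91,-60]],"spin":[0,0,0,0,0,0,0,0,0,0,0,0],"fingers":[1,1,1,1,1,1,1,1,1,1,1,1]}'
python3 -c "
from h import *
I=robot.capture('scene')
s=robot.sense();print(togo([.4946,-.2107,.029]))
cv2.imwrite('pics/c3.png',cv2.resize(I[120:280,170:350],None,fx=3.5,fy=3.5))"
```

```text
time_s: 19.93
tool_pos: [0.4905, -0.2132, 0.1354]
ee_rot: [-0.0, 1.0, -0.003, -0.001]
ft_force: [0.2, 0.3, -0.2]
opening: 0.088
finger_force: 0.0
[  1.2  -0.9 106.4]
```

View pics/c3.png

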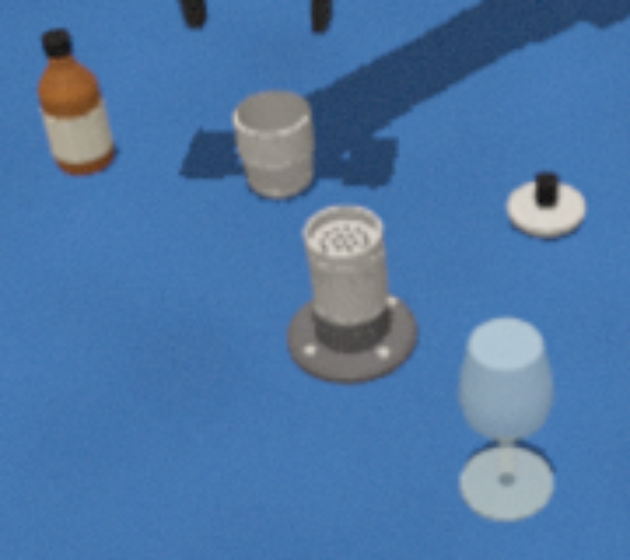

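The strainer sits flat on the cup (crop 345,235), and the funnel (crop 275,140) is untouched. Next is the funnel.

```bash
python3 -m pendant '{"offset":[[0,0,30],[0,0,65],[0,0,95],[0,0,106],[0,0,106],[0,0,106],[0,0,106],[0,0,106],[0,0,106],[0,0,106],[0,0,106],[0,0,106]],"spin":[0,0,0,0,0,0,0,0,0,0,0,0],"fingers":[1,1,1,1,0.6,0.6,0.6,0.6,0.6,0.6,0.6,0.6]}'
python3 -m pendant '{"offset":[[0,0,0],[0,0,0],[0,0,0],[0,0,0],[0,0,0],[0,0,0],[0,0,0],[0,0,0],[0,0,0],[0,0,0],[0,0,0],[0,0,0]],"spin":[0,0,0,-7,-14,-21,-28,-35,-42,-49,-56,-63],"fingers":[1,1,1,1,1,1,1,1,1,1,1,1]}'
python3 -m pendant '{"offset":[[0,0,0],[0,0,0],[0,0,0],[0,0,0],[0,0,0],[0,0,0],[0,0,0],[0,0,0],[0,0,0],[0,0,0],[0,0,0],[0,0,0]],"spin":[-7,-14,-21,-27,-27,-27,-27,-27,-27,-27,-27,-27],"fingers":[1,1,1,1,1,0.6,0.6,0.6,0.6,0.6,0.6,0.6]}'
python3 -c "
from h import *
s=robot.sense();print(s['q'].round(2),s['tool_pos'],togo([.6787,-.1198,.1+s['tool_pos'][2]]))"
```

```text
time_s: 20.98
tool_pos: [0.496, -0.2113, 0.0305]
ee_rot: [0.0, 1.0, -0.0, 0.002]
ft_force: [0.3, -0.3, 7.5]
opening: 0.0622
finger_force: 29.8
time_s: 21.98
tool_pos: [0.4943, -0.2105, 0.0289]
ee_rot: [-0.0, 0.851, 0.525, -0.0]
ft_force: [-0.0, 0.5, 0.1]
opening: 0.0885
finger_force: 0.0
time_s: 22.98
tool_pos: [0.4946, -0.2105, 0.0289]
ee_rot: [0.0, 0.707, 0.707, -0.0]
ft_force: [1.1, 0.2, -1.3]
opening: 0.0637
finger_force: 30.0
[ 0.19  0.64  0.17  1.96 -0.19  0.56  0.49] [ 0.49461641 -0.2105289   0.02888571] [  90.8  184.1 -100. ]
```

```bash
python3 -m pendant '{"offset":[[0,0,-40],[0,0,-80],[0,0,-115],[18,37,-130],[35,71,-130],[52,105,-130],[69,139,-130],[86,173,-130],[91,184,-130],[91,184,-130],[91,184,-130],[91,184,-130]],"spin":[0,0,0,0,0,0,0,0,0,0,0,0],"fingers":[0.6,0.6,0.6,0.6,0.6,0.6,0.6,0.6,0.6,0.6,0.6,0.6]}'
python3 -m pendant '{"offset":[[0,0,0],[0,0,5],[0,0,12],[0,0,16],[0,0,19],[0,0,22],[0,0,25],[0,0,28],[0,0,30],[0,0,30],[0,0,30]],"spin":[0,0,0,0,0,0,0,0,0,0,0],"fingers":[0.6,0.6,0.6,0.6,0.6,0.6,0.6,0.6,0.6,0.6,0.6]}'
python3 -c "
from h import *
s=robot.sense();print(togo([.6787,-.1198,.1289]),s['ft_force'])"
```

```text
time_s: 23.98
tool_pos: [0.6768, -0.1212, 0.1584]
ee_rot: [-0.0, 0.708, 0.706, -0.001]
ft_force: [-0.4, 0.3, -2.1]
opening: 0.0644
finger_force: 30.0
time_s: 24.9
tool_pos: [0.6787, -0.1197, 0.129]
ee_rot: [0.0, 0.707, 0.707, 0.0]
ft_force: [0.3, 0.7, -1.1]
opening: 0.0641
finger_force: 30.0
[-0.1  0.   0.1] [ 0.27063864  0.69758051 -1.08518365]
```

```bash
python3 -m pendant '{"offset":[[0,0,0],[0,0,0],[0,0,0],[0,0,-35],[0,0,-65],[28,-30,-70],[56,-61,-70],[84,-91,-70],[112,-122,-70],[140,-152,-50],[140,-152,-10],[140,-152,30]],"spin":[0,0,0,0,0,0,0,0,0,0,0,0],"fingers":[1,1,1,1,1,1,1,1,1,1,1,1]}'
python3 -c "
from h import *
I=robot.capture('scene')
s=robot.sense();print(togo([.5267,.0205,.008]))
cv2.imwrite('pics/c4.png',cv2.resize(I[120:280,200:380],None,fx=3.5,fy=3.5))"
```

```text
time_s: 25.9
tool_pos: [0.5267, 0.0234, 0.0998]
ee_rot: [0.001, 0.706, 0.709, 0.002]
ft_force: [0.8, -0.8, -0.2]
opening: 0.0883
finger_force: 0.0
[-1.1  6.  83.6]
```

View pics/c4.png

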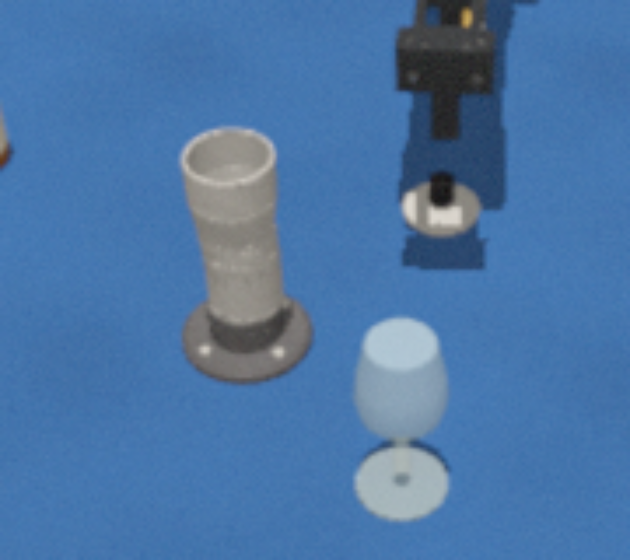

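The funnel is seated on the strainer (crop 230,190), and the gripper is above the lid knob (crop 441,188).

```bash
python3 -m pendant '{"offset":[[0,0,30],[0,0,60],[0,0,75],[0,0,85],[0,0,91],[0,0,91],[0,0,91],[0,0,91],[0,0,91],[0,0,91],[0,0,91],[0,0,91]],"spin":[0,0,0,0,0,0,0,0,0,0,0,0],"fingers":[1,0.6,0.6,0.6,0.6,0.6,0.1,0.1,0.1,0.1,0.1,0.1]}'
python3 -m pendant '{"offset":[[0,0,0],[0,0,0],[0,0,0],[0,0,0],[0,0,0],[0,0,0]],"spin":[0,0,0,0,0,0],"fingers":[0.1,0.1,0.1,0.1,0.1,0.1]}'
```

```text
time_s: 26.95
tool_pos: [0.5268, 0.0204, 0.0084]
ee_rot: [0.0, 0.707, 0.707, 0.0]
ft_force: [-1.0, 0.3, 3.7]
opening: 0.0209
finger_force: 30.0
time_s: 27.45
tool_pos: [0.5268, 0.0205, 0.0084]
ee_rot: [0.0, 0.707, 0.707, 0.0]
ft_force: [-1.7, -1.1, 6.5]
opening: 0.0206
finger_force: 30.0
```

```bash
python3 -m pendant '{"offset":[[0,0,0],[0,0,0],[0,0,0],[0,0,0],[0,0,0],[0,0,0],[0,0,0],[0,0,0],[0,0,0],[0,0,0],[0,0,0],[0,0,0]],"spin":[0,0,0,7,14,21,28,35,42,49,56,63],"fingers":[0.6,0.6,0.6,0.6,0.6,0.6,0.6,0.6,0.6,0.6,0.6,0.6]}'
python3 -m pendant '{"offset":[[0,0,0],[0,0,0],[0,0,0],[0,0,0],[0,0,0],[0,0,0],[0,0,0],[0,0,0],[0,0,0],[0,0,0],[0,0,0],[0,0,0]],"spin":[7,14,21,27,27,27,27,27,27,27,27,27],"fingers":[0.6,0.6,0.6,0.6,0.1,0.1,0.1,0.1,0.1,0.1,0.1,0.1]}'
python3 -c "
from h import *
s=robot.sense();print(s['q'].round(2),s['tool_pos'],togo([.6787,-.1198,.167+s['tool_pos'][2]]))"
```

```text
time_s: 28.45
tool_pos: [0.5264, 0.0204, 0.0078]
ee_rot: [-0.0, 0.973, 0.231, -0.0]
ft_force: [-0.0, 0.7, -0.0]
opening: 0.0528
finger_force: 0.0
time_s: 29.45
tool_pos: [0.5266, 0.0201, 0.0079]
ee_rot: [0.0, 1.0, 0.0, 0.0]
ft_force: [-0.3, -0.5, -0.8]
opening: 0.0213
finger_force: 30.0
[-0.52  0.73  0.52  2.   -0.65  0.58 -1.12] [0.52658278 0.02013433 0.00794097] [ 152.1  140.  -167. ]
```

```bash
python3 -m pendant '{"offset":[[0,0,-40],[0,0,-80],[0,0,-120],[0,0,-160],[0,0,-195],[28,26,-200],[56,52,-200],[84,78,-200],[112,104,-200],[140,129,-200],[152,140,-200],[152,140,-200]],"spin":[0,0,0,0,0,0,0,0,0,0,0,0],"fingers":[0.1,0.1,0.1,0.1,0.1,0.1,0.1,0.1,0.1,0.1,0.1,0.1]}'
python3 -m pendant '{"offset":[[0,0,0],[0,0,0],[0,0,8],[0,0,16],[0,0,20],[0,0,23],[0,0,26],[0,0,29],[0,0,31],[0,0,33],[0,0,33],[0,0,33]],"spin":[0,0,0,0,0,0,0,0,0,0,0,0],"fingers":[0.1,0.1,0.1,0.1,0.1,0.1,0.1,0.1,0.1,0.1,0.1,0.1]}'
python3 -c "
from h import *
s=robot.sense();print(togo([.6787,-.1198,.1749]),s['ft_force'])"
```

```text
time_s: 30.45
tool_pos: [0.6796, -0.1239, 0.2071]
ee_rot: [0.001, 1.0, -0.002, -0.0]
ft_force: [-0.2, -0.7, -1.5]
opening: 0.021
finger_force: 30.0
time_s: 31.45
tool_pos: [0.6786, -0.1197, 0.175]
ee_rot: [0.0, 1.0, -0.0, 0.0]
ft_force: [-1.2, -0.2, -0.3]
opening: 0.0207
finger_force: 30.0
[0.1 0.1 0.1] [-1.15873804 -0.18318191 -0.28262187]
```

Seated at the expected height. Now release and withdraw.

```bash
python3 -m pendant '{"offset":[[0,0,0],[0,0,0],[0,0,0],[0,0,0],[0,0,-25],[0,0,-50],[0,0,-75],[-40,0,-80],[-80,0,-80],[-120,0,-80],[-120,0,-80],[-120,0,-80]],"spin":[0,0,0,0,0,0,0,0,0,0,0,0],"fingers":[0.8,0.8,0.8,0.8,0.8,0.8,0.8,0.8,0.8,0.8,0.8,0.8]}'
python3 -c "
from h import *
I=robot.capture('scene')
cv2.imwrite('pics/c5.png',cv2.resize(I[110:280,180:480],None,fx=2.6,fy=2.6))"
```

```text
time_s: 32.45
tool_pos: [0.5564, -0.1196, 0.255]
ee_rot: [-0.001, 1.0, -0.001, -0.0]
ft_force: [1.7, 0.7, 0.5]
opening: 0.0706
finger_force: 0.0
```

View pics/c5.png

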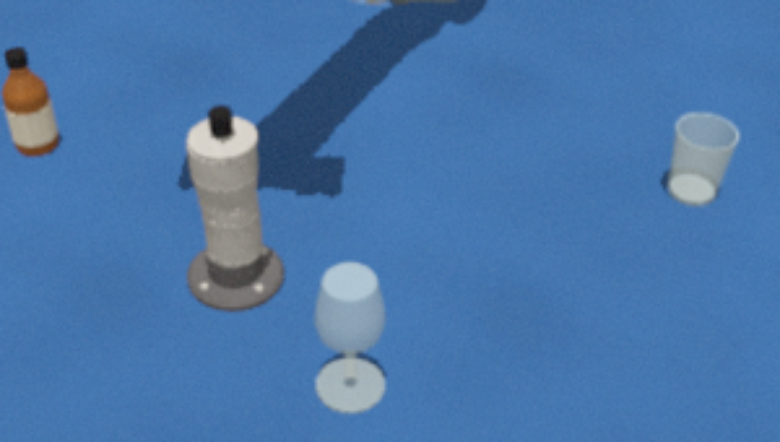

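The tower is complete and upright (crop 225,190) with the lid flush, and the bottle, glass and beaker look undisturbed.

```bash
python3 -c "
from cell import robot
print(robot.hand_in())"
```

```text
the job is handed in; nothing more can be done
None
```

The filter tower stands upright on its foot: cup, strainer, funnel and lid each seated at the expected height. The bottle, glass and beaker look undisturbed in the last picture, and I handed the job in at about 32.5 s of the 122 s; no verdict came back.

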